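# Check the rounded nose with the radius leaf that fits

## Robot

A 6-joint arm with a two-finger parallel gripper is mounted at the origin on a cart in front of the work surface, level with it; the furniture and walls round the work are solid. World frame = base frame: x ahead of the robot, y to its left, z up, the work surface at z = 0. Lengths are in mm, angles in rad, forces in N, time in s.
With the tool pointing down it reaches from about 375 to 925 mm from the base axis. Payload 5.7 kg.
Tool frame: the origin (TCP) lies between the finger pads; the fingertips stand 25 mm ahead of it and the grasp point (between the pads) lies 6 mm ahead of it; z points along the fingers, y is the line along which they close (so a half turn about z gives the same grasp; the last joint's range is limited). The gripper opens to 88 mm and grips with 3 to 60 N. Pads are 20 mm wide; open, the fingers measure 115 mm over their backs; the gripper's body (75 mm by 178 mm) begins 61 mm behind the grasp point.
Start: joints at [-1.303, 0.359, 1.51, -0, 1.272, -0.115], TCP at [224.094, -556.546, 214.223] pointing down, gripper open.
Joint ranges: [-2.97, 2.97], [-1.01, 2.36], [0.21, 2.38], [-0.96, 4.11], [0.2, 2.71], [-2.98, 2.98]. Speed limits (rad/s): [2.39, 2.39, 3.14, 3.14, 3.14, 3.14].

## Interface

Orientations are given as a unit quaternion [w, x, y, z].
In Python, from rig import sensors, optics, env gives the robot as it stands. The module is installed in compiled form; this text tells all that it offers.
- The arm moves only by the tool jog_arm, never from a script. Its argument "deltas" is a list of rows, each an object with "gripper": the gripper's target within -1 to 1 (fully open at 1, half-way at 0, shut at -1); "linear": the shift along the tool's x, y, z in mm, a list of three; "twist": the turn about the tool's z in rad. A call has 1 to 10 rows; each row is the pose to reach, as a shift and turn from the pose commanded when the call began, along the tool's axes at that moment; what a row does not reach only later rows make up. A row lasts 1/12 s, in which the tool goes at most 41.7 mm and 7.16 degrees, less where a joint would pass 70% of its speed; a pose out of reach is approached as far as the arm can. A call with a gripper value outside its range is refused whole. The fingers move at their own pace and stop on an object; the grip force is fixed at half the most. Time passes only in rows, so rows that repeat a pose let the fingers close. It gives the time, the measured TCP pose, the force and the opening at its end, in the units of the state.
- sensors.get_obs(): the state, without advancing time (a new reading comes with each control period).
- optics.get_image(name): name is "side" or "top" or "wrist"; returns the picture (420x560x3 uint8, red, green, blue); there is no depth.
- optics.get_calibration(name): a dict with "camera_matrix" (3x3 intrinsics, pixels), "rvec" (rotation vector, rad) and "tvec" (3), from world to camera coordinates, as OpenCV has them. Camera axes: x right, y down, z forward; pixel columns grow to the right and rows downward; lengths in mm; the calibration is good to about 2 mm. A picture is of the moment at which its call begins: read the wrist's pose just before it. get_calibration takes no time and is no camera call; for the wrist camera it gives the pose at the moment of the call.
- env.job_done(): hands the job in, once; it reports no verdict.
The state is a dict: "t": time; "joint_pos": joint angles; "qvel": joint speeds; "tau": joint torques, N m; "tool_pos": TCP position; "orientation": TCP orientation; "ft_force": force on the tool from outside, world axes, zero at the start; "wrist_torque": the same for the moment, N m; "width": opening from 0.0 (shut) to 1.0 (fully open).
Only numpy, scipy, OpenCV 4.12 (cv2) and the standard library are available. Lean on these libraries where they do the work, as an engineer would, in place of code of your own. Each camera call takes 0.05 s, during which the arm holds its last target. There are 200 camera calls.

## Task

Check the rounded nose of the bolted-down aluminium guide block: of the three steel radius leaves lying loose on the bench, take the one whose hollow fits the nose and, with the leaf flat on the bench and in line with the block, push its hollow onto the nose until it bears against it. Then let go and leave it seated there; leave the other two leaves where they lie.

Things in the scene. Friction and masses are not known exactly. Their poses are not given: they have to be found in the camera images.
- leaf_hollow_wide: Loose steel radius leaf lying flat, 10 mm thick, 120 g: half ring open to +x (inner radius 31, outer 43, 86 wide) on a 28 mm wide tail ending at x = -106 mm. Fits the block's nose. Origin: centre of the hollow's arc, at the underside; x from tail to hollow, z up. Upright grip rib centred at x = -62 mm: 36 mm along x, 14 mm thick in y, top 43 mm above the underside.
- leaf_hollow_narrow: Loose steel radius leaf of the same make, its hollow too small for the nose: inner radius 17, outer 29, 58 mm wide; grip rib centred at x = -48 mm, tail end at x = -92 mm. Origin: centre of the hollow's arc, at the underside; x from tail to hollow. Not to be used.
- leaf_round: Loose steel radius leaf of the same make, but ending in a full round disc of radius 30 mm (convex) instead of a hollow; grip rib centred at x = -62 mm, tail end at x = -106 mm. Origin: centre of the disc, at the underside; x from tail to disc. Not to be used.
- guide_block: Aluminium block fixed to the bench, 60 mm wide, 22 mm high (two screw heads 6 mm higher); one end a half circle of radius 30 mm (the nose), the other square, at x = +80 mm. Origin: centre of the nose's arc, at bench height; x from the nose into the block: the nose points to -x, roughly at the robot. With the wide leaf seated both origins coincide to 1 mm and the x axes agree.
Mind the look-alikes: they are no part of the job. Leave any purple look-alike of the leaf_hollow_wide alone.

How it is judged:
By the outcome, as a careful person would: the job done as asked, in the order asked, and still so for the second after the job is handed in, with the robot touching nothing.
It also fails if it takes over 40 s, if anything falls off the work surface, if the arm or the gripper's body presses on something with over 40 N, if the wrist force passes 120 N, or if a joint passes its speed limit or range.

## Working session

There is one attempt and no reset: what is moved stays moved. The work goes in short steps, Python scripts to look and compute and a tool call to move; the robot and the scene stay as the last step left them, time stands still between calls to the robot, and variables do not carry over. Pictures are saved under pics/ and viewed, on a budget of 10 in all, crops included, one or two more only if the job needs it, and the job is handed in when it is done.

Besides the shell and the picture viewer there is one more tool, called after ">>>" as name(argument=value, ...), one argument or row to a line, values as JSON. jog_arm: Moves the arm, as the interface text tells. Its arguments: {"type":"object","properties":{"deltas":{"type":"array","items":{"type":"object","properties":{"gripper":{"type":"number"},"linear":{"type":"array","items":{"type":"number"}},"twist":{"type":"number"}}}}},"required":["deltas"]}

```bash
mkdir -p pics
python3 - <<'E'
from rig import sensors,optics
import cv2,numpy as np
for n in("top","side"):
    im=optics.get_image(n); cv2.imwrite(f"pics/{n}0.png",im[:,:,::-1]); c=optics.get_calibration(n)
    R=cv2.Rodrigues(np.array(c["rvec"]))[0]; print(n,np.round(-R.T@np.array(c["tvec"]).ravel()),np.round(c["camera_matrix"],1).tolist())
print(sensors.get_obs())
E
```

```text
top [410. 217. 876.] [[409.9, 0.0, 280.7], [0.0, 409.9, 209.5], [0.0, 0.0, 1.0]]
side [ 332. -583.  491.] [[429.4, 0.0, 280.5], [0.0, 429.4, 205.5], [0.0, 0.0, 1.0]]
{'t': 0.1, 'joint_pos': array([-1.30309269e+00,  3.59426269e-01,  1.51132718e+00,  1.62553202e-06,
        1.27251384e+00, -1.15067130e-01]), 'qvel': array([ 0.00067314, -0.00131607,  0.000425  , -0.00101479, -0.00166631,
        0.00074826]), 'tau': array([ 1.86988705e-04, -5.16356349e+01, -2.71407259e+01,  6.77321549e-02,
        2.76020332e-02, -2.36704591e-05]), 'tool_pos': array([ 223.93504382, -555.94820097,  213.49653384]), 'orientation': array([-8.34940008e-04,  9.81741352e-01,  1.90218864e-01, -6.30662228e-05]), 'ft_force': array([0.04458226, 0.53025175, 0.07114072]), 'wrist_torque': array([-0.00958374,  0.0326776 ,  0.00670499]), 'width': 1.0015576555594696}
```

View pics/top0.png

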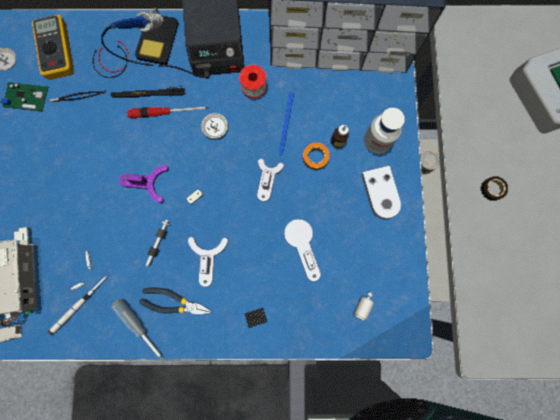

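View pics/side0.png

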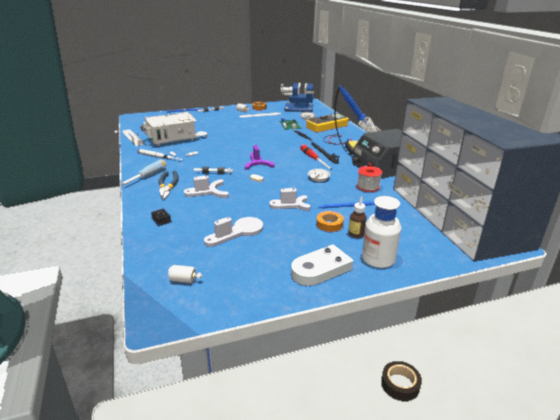

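The top view shows the wide hollow leaf at about (207,262) with its hollow up. The narrow leaf is at (267,180), the round one at (302,248) and the purple look-alike at (147,183). The block is at (381,190), nose down towards the robot. The side view agrees. Next I'll measure the leaf and block.

```bash
cat > h.py <<'E'
import cv2,numpy as np
from scipy.optimize import least_squares
from rig import sensors,optics
def cast(uv,c,z):
    K=np.array(c["camera_matrix"]);R=cv2.Rodrigues(np.array(c["rvec"]))[0];t=np.array(c["tvec"]).ravel()
    p=cv2.undistortPoints(np.float64(uv).reshape(-1,1,2),K,None).reshape(-1,2)
    d=np.c_[p,np.ones(len(p))]@R; o=-R.T@t
    return (o+d*((z-o[2])/d[:,2])[:,None])[:,:2]
def proj(P,c): return cv2.projectPoints(np.float64(P),np.array(c["rvec"]),np.array(c["tvec"]),np.array(c["camera_matrix"]),None)[0].reshape(-1,2)
def blobs(im,mn=150):
    hsv=cv2.cvtColor(im,cv2.COLOR_RGB2HSV)
    m=((hsv[...,1]<70)&(hsv[...,2]>110)).astype(np.uint8)*255
    return [k for k in cv2.findContours(m,cv2.RETR_EXTERNAL,cv2.CHAIN_APPROX_NONE)[0] if cv2.contourArea(k)>mn]
def circ(p,r=None):
    if r: return least_squares(lambda q:np.hypot(*(p-q).T)-r,p.mean(0),loss="soft_l1").x
    s=least_squares(lambda q:np.hypot(*(p-q[:2]).T)-q[2],[*p.mean(0),30],loss="soft_l1").x; return s
E
python3 - <<'E'
from h import *
c=optics.get_calibration("top"); im=optics.get_image("top")
for k in blobs(im):
    x,y,w,h=cv2.boundingRect(k)
    if not(180<x<410 and 120<y<300 and w<60): continue
    for z in (0,10,22):
        P=cast(k,c,z); m=cv2.minAreaRect(P.astype(np.float32)); print((x,y,w,h),z,np.round(m[0]),np.round(m[1]),round(m[2],1))
    np.save(f"pics/k_{x}.npy",k)
i=cv2.resize(im[145:295,180:420],None,fx=3.3,fy=3.3,interpolation=cv2.INTER_CUBIC);cv2.imwrite("pics/crop.png",i[:,:,::-1])
E
```

```text
(355, 292, 19, 29) 0 [369.  38.] [28. 58.] 63.5
(355, 292, 19, 29) 10 [369.  40.] [28. 58.] 63.5
(355, 292, 19, 29) 22 [370.  43.] [28. 57.] 63.5
(188, 237, 40, 50) 0 [460. 372.] [ 84. 102.] 88.1
(188, 237, 40, 50) 10 [460. 370.] [ 83. 101.] 88.1
(188, 237, 40, 50) 22 [459. 368.] [ 82. 100.] 88.1
(284, 219, 37, 63) 0 [487. 159.] [136.  61.] 26.2
(284, 219, 37, 63) 10 [486. 159.] [134.  60.] 26.2
(284, 219, 37, 63) 22 [485. 160.] [132.  59.] 26.2
(362, 166, 39, 53) 0 [609. -11.] [114.  64.] 13.6
(362, 166, 39, 53) 10 [607.  -8.] [113.  63.] 13.6
(362, 166, 39, 53) 22 [604.  -5.] [112.  63.] 13.6
(257, 159, 27, 43) 0 [638. 236.] [56. 95.] 88.6
(257, 159, 27, 43) 10 [636. 236.] [55. 94.] 88.6
(257, 159, 27, 43) 22 [632. 236.] [54. 93.] 88.6
```

View pics/crop.png

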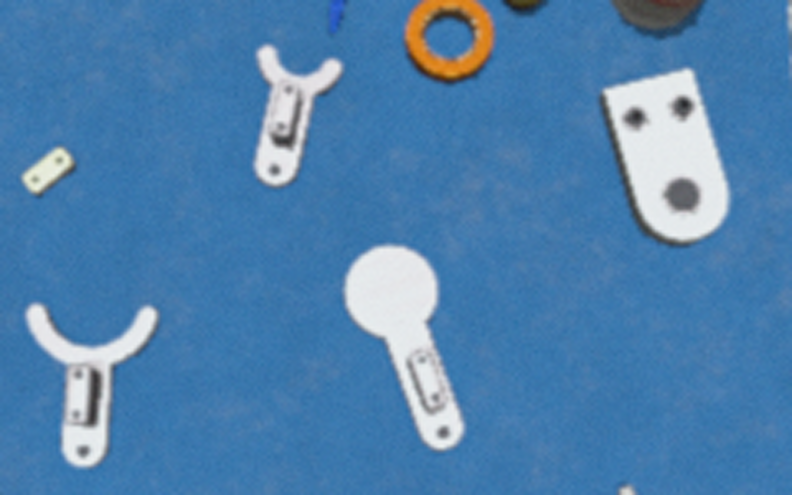

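The crop confirms the shapes: the wide leaf's hollow points up (+x), and the block nose points down with its axis tilted up and left. Next come circle and line fits.

```bash
cat >> h.py <<'E'
def leaf(P,o,a):
    # refine origin o, yaw a from contour points at z=10: outer/inner arc circles and round tail end (r14 about x=-92)
    for _ in range(6):
        R=np.array([[np.cos(a),-np.sin(a)],[np.sin(a),np.cos(a)]]); q=(P-o)@R; r=np.hypot(*q.T)
        arc=(q[:,0]<-3)&(abs(np.arctan2(q[:,1],-q[:,0]))>np.radians(30))&(q[:,0]>-40)
        out=arc&(abs(r-43)<4.5); inn=(r>26)&(r<35)&(q[:,0]<-3); te=(q[:,0]<-94)
        f=lambda v:np.r_[np.hypot(*(P[out]-v).T)-43,np.hypot(*(P[inn]-v).T)-31]
        s=least_squares(f,o,loss="soft_l1"); o=s.x; t=circ(P[te],14.); a=np.arctan2(*(o-t)[::-1])
    return o,a,t,np.hypot(*(o-t)),np.sqrt(np.mean(f(o)**2)),(out.sum(),inn.sum(),te.sum())
def block(P,o,a):
    for _ in range(6):
        R=np.array([[np.cos(a),-np.sin(a)],[np.sin(a),np.cos(a)]]); q=(P-o)@R
        n=(q[:,0]<-2); l=(q[:,0]>4)&(q[:,0]<72)
        L=q[l&(q[:,1]>0)];M=q[l&(q[:,1]<0)]
        p1=np.polyfit(L[:,0],L[:,1],1);p2=np.polyfit(M[:,0],M[:,1],1)
        a+=np.arctan((p1[0]+p2[0])/2); C=circ(P[n]); o=C[:2]
    return o,a,C[2],p1,p2,q[:,0].max()
E
python3 - <<'E'
from h import *
np.set_printoptions(precision=2,suppress=True)
c=optics.get_calibration("top")
P=cast(np.load("pics/k_188.npy"),c,10); print("leaf",leaf(P,np.array([470,365.]),0.))
P=cast(np.load("pics/k_362.npy"),c,22); print("block",block(P,np.array([575,-12.]),.24))
E
```

```text
h.py:15: RuntimeWarning: Mean of empty slice.
  if r: return least_squares(lambda q:np.hypot(*(p-q).T)-r,p.mean(0),loss="soft_l1").x
  ret = um.true_divide(
Traceback (most recent call last):
  File "h.py", line 24, in leaf
    s=least_squares(f,o,loss="soft_l1"); o=s.x; t=circ(P[te],14.); a=np.arctan2(*(o-t)[::-1])
                                                  ~~~~^^^^^^^^^^^
  File "h.py", line 15, in circ
    if r: return least_squares(lambda q:np.hypot(*(p-q).T)-r,p.mean(0),loss="soft_l1").x
                 ~~~~~~~~~~~~~^^^^^^^^^^^^^^^^^^^^^^^^^^^^^^^^^^^^^^^^^^^^^^^^^^^^^^^^
ValueError: Initial guess is outside of provided bounds
```

Run:
```python
from h import *
np.set_printoptions(precision=2,suppress=True)
c=optics.get_calibration("top")
P=cast(np.load("pics/k_188.npy"),c,10); print(P.min(0),P.max(0));print("leaf",leaf(P,np.array([511,368.]),0.))
P=cast(np.load("pics/k_362.npy"),c,22); print("block",block(P,np.array([575,-12.]),.24))
```

```text
[409.1  326.99] [511.41 409.76]
leaf (array([514.55, 367.82]), np.float64(-0.02659159477502669), array([423.58, 370.24]), np.float64(91.00236499181565), np.float64(1.0936788081895819), (np.int64(35), np.int64(38), np.int64(17)))
block (array([579.44, -11.2 ]), np.float64(0.24234121984087248), np.float64(29.568458881697797), array([ 0.  , 29.84]), array([ -0.  , -30.12]), np.float64(81.0015020977069))
```

Both fits match the stated sizes: leaf origin (514.5, 367.8) at yaw -0.027, block origin (579.4, -11.2) at yaw 0.242. Next I'll work out the first legs.

```bash
cat >> h.py <<'E'
def delta(x,y,z,yaw,src=None):
    if src is None:
        o=sensors.get_obs(); p=o["tool_pos"]; w,a,b,_=o["orientation"]; th=2*np.arctan2(b,a)
    else: p,th=np.array(src[:3]),src[3]
    d=np.array([x,y,z])-p; c,s=np.cos(th),np.sin(th)
    tw=(th-yaw+np.pi)%(2*np.pi)-np.pi
    print("lin",np.round([c*d[0]+s*d[1],s*d[0]-c*d[1],-d[2]],1),"twist",round(tw,3),"from",np.round(p,1),round((th+np.pi)%(2*np.pi)-np.pi,4))
E
python3 - <<'E'
from h import *
delta(520,-100,214,.383)
delta(452.6,369.4,160,-.027,(520,-100,214,.383))
E
```

```text
lin [ 4.450e+02 -3.125e+02 -4.000e-01] twist -0.0 from [ 224.  -556.1  213.6] 0.3828
lin [ 112.9 -460.6   54. ] twist 0.41 from [ 520 -100  214] 0.383
```

>>> jog_arm(
  deltas=[
    {"gripper": 1,"linear": [445,-312,0],"twist": 0},
    {"gripper": 1,"linear": [445,-312,0],"twist": 0},
    {"gripper": 1,"linear": [445,-312,0],"twist": 0},
    {"gripper": 1,"linear": [445,-312,0],"twist": 0},
    {"gripper": 1,"linear": [445,-312,0],"twist": 0},
    {"gripper": 1,"linear": [445,-312,0],"twist": 0},
    {"gripper": 1,"linear": [445,-312,0],"twist": 0},
    {"gripper": 1,"linear": [445,-312,0],"twist": 0},
    {"gripper": 1,"linear": [445,-312,0],"twist": 0},
    {"gripper": 1,"linear": [445,-312,0],"twist": 0},
  ],
)

```text
t: 0.98
tool_pos: [451.8, -205.2, 214.2]
orientation: [-0.0, 0.982, 0.19, -0.0]
ft_force: [0.4, -0.1, -0.4]
width: 1.001
```

>>> jog_arm(
  deltas=[
    {"gripper": 1,"linear": [215,-533,54],"twist": 0.41},
    {"gripper": 1,"linear": [215,-533,54],"twist": 0.41},
    {"gripper": 1,"linear": [215,-533,54],"twist": 0.41},
    {"gripper": 1,"linear": [215,-533,54],"twist": 0.41},
    {"gripper": 1,"linear": [215,-533,54],"twist": 0.41},
    {"gripper": 1,"linear": [215,-533,54],"twist": 0.41},
    {"gripper": 1,"linear": [215,-533,54],"twist": 0.41},
    {"gripper": 1,"linear": [215,-533,54],"twist": 0.41},
    {"gripper": 1,"linear": [215,-533,54],"twist": 0.41},
    {"gripper": 1,"linear": [215,-533,54],"twist": 0.41},
  ],
)

```text
t: 1.82
tool_pos: [451.1, 197.3, 176.3]
orientation: [-0.0, 1.0, -0.014, 0.0]
ft_force: [0.7, -0.9, 0.0]
width: 0.997
```

```bash
python3 -c "
from h import *
delta(452.6,369.4,160,-.027)"
```

```text
lin [  -3.1 -172.1   16.3] twist -0.0 from [451.1 197.3 176.3] -0.0271
```

>>> jog_arm(
  deltas=[
    {"gripper": 1,"linear": [-3,-172,16],"twist": 0},
    {"gripper": 1,"linear": [-3,-172,16],"twist": 0},
    {"gripper": 1,"linear": [-3,-172,16],"twist": 0},
    {"gripper": 1,"linear": [-3,-172,16],"twist": 0},
    {"gripper": 1,"linear": [-3,-172,16],"twist": 0},
    {"gripper": 1,"linear": [-3,-172,16],"twist": 0},
    {"gripper": 1,"linear": [-3,-172,16],"twist": 0},
  ],
)

```text
t: 2.4
tool_pos: [452.7, 366.7, 160.0]
orientation: [0.001, 1.0, -0.013, -0.001]
ft_force: [-0.5, 0.2, 0.5]
width: 0.999
```

Run:
```python
from h import *
np.set_printoptions(precision=2,suppress=True)
c=optics.get_calibration("wrist"); im=optics.get_image("wrist"); cv2.imwrite("pics/w1.png",im[:,:,::-1])
print(sensors.get_obs()["tool_pos"])
L=blobs(im,800)
for k in L: print(cv2.boundingRect(k),cv2.contourArea(k),cast(k,c,10).mean(0))
print(proj([[452.6,369.4,43],[514.5,367.8,10],[423,370,10]],c))
k=max(L,key=cv2.contourArea); print(leaf(cast(k,c,10),np.array([514.5,367.8]),-.027))
```

```text
[452.89 365.89 160.19]
(150, 345, 225, 18) 1664.5 [244.71 396.31]
(239, 135, 81, 94) 2528.0 [470.29 368.7 ]
(437, 91, 73, 124) 4320.5 [480.98 158.65]
(384, 0, 36, 50) 985.0 [612.43 249.76]
[[278.55 197.85]
 [278.64 132.11]
 [279.   217.01]]h.py:15: RuntimeWarning: Mean of empty slice.
  if r: return least_squares(lambda q:np.hypot(*(p-q).T)-r,p.mean(0),loss="soft_l1").x
  ret = um.true_divide(
Traceback (most recent call last):
  File "h.py", line 24, in leaf
    s=least_squares(f,o,loss="soft_l1"); o=s.x; t=circ(P[te],14.); a=np.arctan2(*(o-t)[::-1])
                                                  ~~~~^^^^^^^^^^^
  File "h.py", line 15, in circ
    if r: return least_squares(lambda q:np.hypot(*(p-q).T)-r,p.mean(0),loss="soft_l1").x
                 ~~~~~~~~~~~~~^^^^^^^^^^^^^^^^^^^^^^^^^^^^^^^^^^^^^^^^^^^^^^^^^^^^^^^^
ValueError: Initial guess is outside of provided bounds
```

View pics/w1.png

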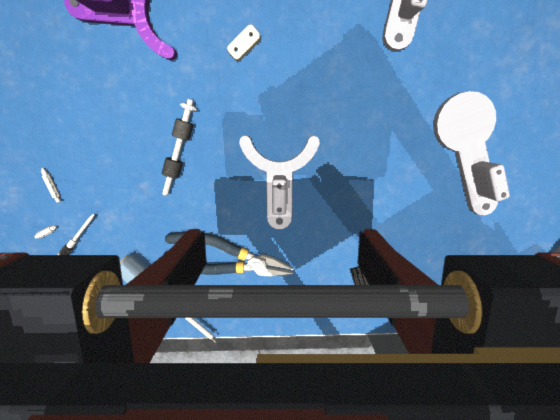

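The wrist view shows the wide leaf centred at column 279, with its hollow at rows 137–170 and its tail end at row 227. This agrees with the top-view fit to about 2 mm. The pliers are clear of the fingers, so I'll descend to the rib.

>>> jog_arm(
  deltas=[
    {"gripper": 1,"linear": [0,-3,40],"twist": 0},
    {"gripper": 1,"linear": [0,-3,80],"twist": 0},
    {"gripper": 1,"linear": [0,-3,105],"twist": 0},
    {"gripper": 1,"linear": [0,-3,120],"twist": 0},
    {"gripper": 1,"linear": [0,-3,120],"twist": 0},
    {"gripper": 1,"linear": [0,-3,120],"twist": 0},
  ],
)

```text
t: 2.95
tool_pos: [453.2, 368.3, 40.3]
orientation: [0.001, 1.0, -0.015, -0.001]
ft_force: [0.3, -1.0, -0.2]
width: 0.997
```

>>> jog_arm(
  deltas=[
    {"gripper": -1,"linear": [0,0,0],"twist": 0},
    {"gripper": -1,"linear": [0,0,0],"twist": 0},
    {"gripper": -1,"linear": [0,0,0],"twist": 0},
    {"gripper": -1,"linear": [0,0,0],"twist": 0},
    {"gripper": -1,"linear": [0,0,0],"twist": 0},
    {"gripper": -1,"linear": [0,0,0],"twist": 0},
    {"gripper": -1,"linear": [0,0,0],"twist": 0},
    {"gripper": -1,"linear": [0,0,0],"twist": 0},
    {"gripper": -1,"linear": [0,0,0],"twist": 0},
    {"gripper": -1,"linear": [0,0,0],"twist": 0},
  ],
)

```text
t: 3.78
tool_pos: [453.3, 370.3, 40.4]
orientation: [0.0, 1.0, -0.014, -0.0]
ft_force: [-0.3, 0.3, 0.3]
width: 0.279
```

>>> jog_arm(
  deltas=[
    {"gripper": -1,"linear": [0,0,0],"twist": 0},
    {"gripper": -1,"linear": [0,0,0],"twist": 0},
    {"gripper": -1,"linear": [0,0,0],"twist": 0},
    {"gripper": -1,"linear": [0,0,0],"twist": 0},
    {"gripper": -1,"linear": [0,0,0],"twist": 0},
    {"gripper": -1,"linear": [0,0,0],"twist": 0},
  ],
)

```text
t: 4.28
tool_pos: [453.4, 370.3, 40.5]
orientation: [-0.0, 1.0, -0.014, -0.0]
ft_force: [-0.2, -0.7, 0.1]
width: 0.009
```

>>> jog_arm(
  deltas=[
    {"gripper": -1,"linear": [0,0,-30],"twist": 0},
    {"gripper": -1,"linear": [0,0,-60],"twist": 0},
    {"gripper": -1,"linear": [0,0,-90],"twist": 0},
    {"gripper": -1,"linear": [0,0,-100],"twist": 0},
    {"gripper": -1,"linear": [0,0,-100],"twist": 0},
    {"gripper": -1,"linear": [0,0,-100],"twist": 0},
  ],
)

```text
t: 4.78
tool_pos: [453.4, 370.2, 140.3]
orientation: [-0.0, 1.0, -0.014, 0.0]
ft_force: [-0.1, -0.8, -0.3]
width: 0.003
```

Run:
```python
from h import *
np.set_printoptions(precision=2,suppress=True)
print(sensors.get_obs()["width"])
import math
a=.2423; 
for back in (70,0): print(back,579.4-(62+back)*math.cos(a),-11.2-(62+back)*math.sin(a))
delta(579.4-(62+70)*math.cos(a),-11.2-(62+70)*math.sin(a),140,a)
```

```text
0.003042985697190502
70 451.25589290607957 -42.87156164608658
0 519.2111012134616 -26.07603653073764
lin [  9.1 413.    0.3] twist -0.27 from [453.4 370.2 140.3] -0.0272
```

The gripper shut on nothing (width 0.00), so I need to look before going on.

Run:
```python
from h import *
np.set_printoptions(precision=2,suppress=True)
c=optics.get_calibration("wrist"); w=optics.get_image("wrist"); s=optics.get_image("side"); o=sensors.get_obs(); print(o["tool_pos"],o["orientation"])
R=cv2.Rodrigues(np.array(c["rvec"]))[0]; print("cam",-R.T@np.array(c["tvec"]).ravel(),R[2])
cs=optics.get_calibration("side")
print(proj([[453,370,43],[453,370,115],[514,368,10]],cs), proj([[453,370,115],[453,370,43]],c))
S=cv2.resize(s[100:250,130:330],(560,420),interpolation=cv2.INTER_CUBIC)
W=cv2.resize(w[100:250,180:380],(560,420),interpolation=cv2.INTER_CUBIC)
cv2.imwrite("pics/m1.png",cv2.resize(np.hstack([w,S]),(800,300))[:,:,::-1])
```

```text
[452.23 369.5  138.74] [ 0.    1.   -0.01 -0.  ]
cam [520.96 368.42 311.04] [-0.25  0.01 -0.97]
[[201.53 176.79]
 [199.   148.94]
 [227.17 185.92]] [[281.94 229.04]
 [281.83 203.16]]
```

View pics/m1.png

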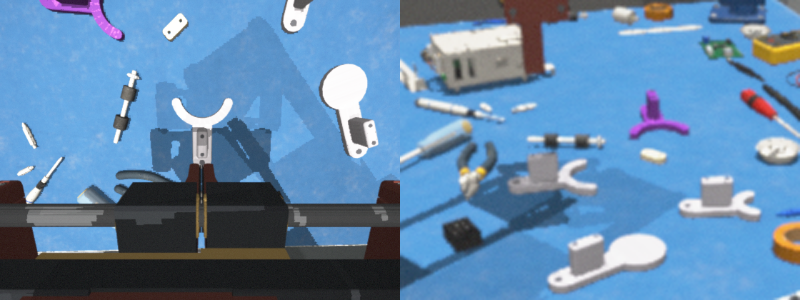

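Run:
```python
from h import *
w=optics.get_image("wrist"); s=optics.get_image("side")
S=cv2.resize(s[60:210,140:260],(480,600),interpolation=cv2.INTER_CUBIC)
W=cv2.resize(w[150:290,245:320],(320,600),interpolation=cv2.INTER_CUBIC)
cv2.imwrite("pics/m2.png",np.hstack([S,W])[:,:,::-1])
```

```text
(no output)
```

View pics/m2.png

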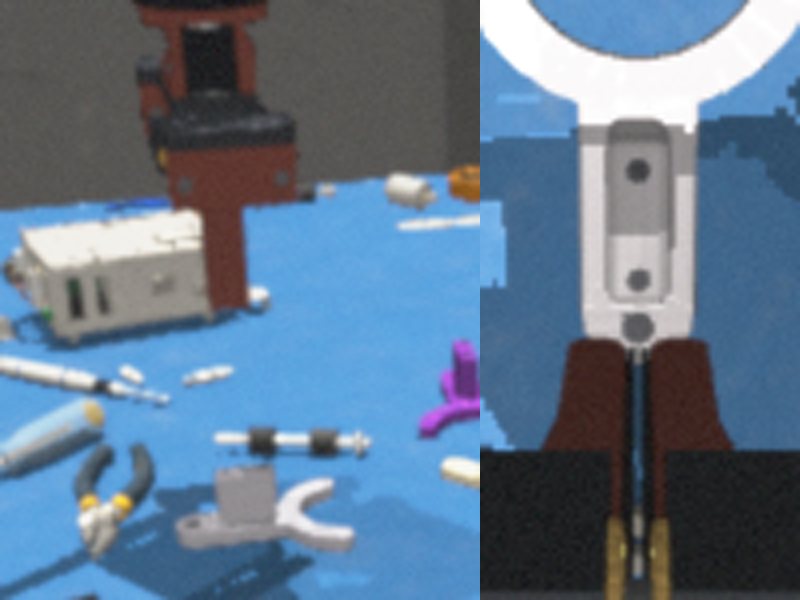

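Run:
```python
from h import *
np.set_printoptions(precision=2,suppress=True)
c=optics.get_calibration("wrist"); print(c["camera_matrix"]); cs=optics.get_calibration("side")
im=cv2.imread("pics/w1.png")[:,:,::-1]
# w1 was taken with TCP (452.9,366.5,160): shift calibration by the TCP shift (same orientation)
R=cv2.Rodrigues(np.array(c["rvec"]))[0]; o=sensors.get_obs(); c1=dict(c); c1["tvec"]=np.array(c["tvec"]).ravel()-R@(np.array([452.7,366.5,160.])-o["tool_pos"])
for k in blobs(np.ascontiguousarray(im),800)[1:3]:
    P=cast(k,c1,10); m=cv2.minAreaRect(P.astype(np.float32)); print(m,P.min(0),P.max(0))
Ps=[np.array(d["camera_matrix"])@np.c_[cv2.Rodrigues(np.array(d["rvec"]))[0],np.array(d["tvec"]).ravel()] for d in(c,cs)]
for s in ([196.3,136.],[192,136],[201,136]):
    X=cv2.triangulatePoints(*Ps,np.array([282.,229]),np.array(s)); X=(X[:3]/X[3]).ravel(); print(X,proj([X],c),proj([X],cs))
```

```text
[[302.29   0.   281.56]
 [  0.   302.29 203.44]
 [  0.     0.     1.  ]]
((460.3254089355469, 369.1301574707031), (83.32593536376953, 101.0504379272461), 87.63915252685547) [409.73 325.75] [512.26 409.01]
((487.2379455566406, 156.8841552734375), (135.7647705078125, 59.84379577636719), 29.708852767944336) [419.7  118.65] [549.06 205.21]
[453.77 371.16 145.19] [[278.63 244.13]] [[198.15 136.47]]
[inf nan nan] [[nan nan]] [[nan nan]]
[inf nan nan] [[nan nan]] [[nan nan]]<stdin>:11: RuntimeWarning: divide by zero encountered in divide
<stdin>:11: RuntimeWarning: invalid value encountered in divide
```

The wrist camera pose checks out: the leaf measures the same from there as from the top. In the side view, though, the shut fingertips are at about z 147 while TCP z is 140. So the real tips are about 7 mm behind the TCP, not 25 mm ahead, and they closed just above the 43 mm rib. I'll open half-way, go down about 28 mm deeper than before, and watch the force.

>>> jog_arm(
  deltas=[
    {"gripper": 0.1,"linear": [0,0,0],"twist": 0},
    {"gripper": 0.1,"linear": [0,0,0],"twist": 0},
    {"gripper": 0.1,"linear": [0,0,0],"twist": 0},
    {"gripper": 0.1,"linear": [0,0,0],"twist": 0},
    {"gripper": 0.1,"linear": [0,0,0],"twist": 0},
    {"gripper": 0.1,"linear": [0,0,0],"twist": 0},
    {"gripper": 0.1,"linear": [0,0,30],"twist": 0},
    {"gripper": 0.1,"linear": [0,0,60],"twist": 0},
    {"gripper": 0.1,"linear": [0,0,80],"twist": 0},
    {"gripper": 0.1,"linear": [0,0,80],"twist": 0},
  ],
)

```text
t: 5.82
tool_pos: [450.6, 368.4, 56.7]
orientation: [0.002, 1.0, -0.014, -0.003]
ft_force: [-0.7, -0.0, -0.5]
width: 0.549
```

Run:
```python
from h import *
cs=optics.get_calibration("side"); s=optics.get_image("side"); w=optics.get_image("wrist"); o=sensors.get_obs(); print(o["tool_pos"],o["width"],o["ft_force"])
S=cv2.resize(s[90:210,140:260],(560,560),interpolation=cv2.INTER_CUBIC); cv2.imwrite("pics/m3.png",S[:,:,::-1])
for z in(30,45,60,75): print(z,(proj([[453,350,z]],cs)-[140,90])*560/120)
```

```text
[453.07920852 370.06225425  60.29530023] 0.549183152360672 [0.39488244 0.08215486 0.52051343]
30 [[295.63546251 443.85758625]]
45 [[293.28630142 417.52173747]]
60 [[290.90331205 390.80664847]]
75 [[288.48575841 363.70406815]]
```

View pics/m3.png

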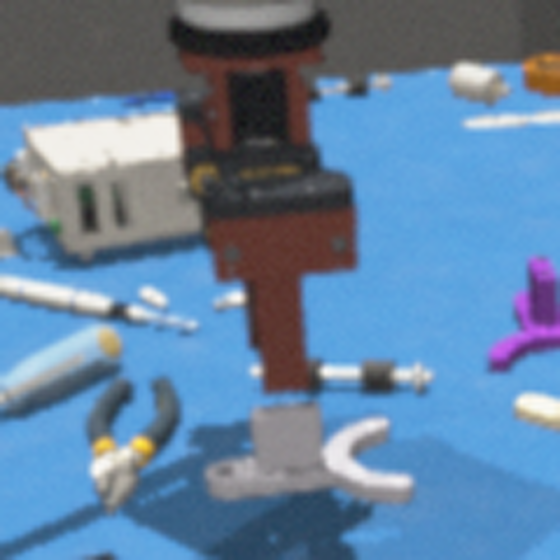

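The tips sit at z≈60–65 with the TCP at 60, so the short fingers are confirmed. I'll go down 45 mm.

>>> jog_arm(
  deltas=[
    {"gripper": 0.1,"linear": [0,0,15],"twist": 0},
    {"gripper": 0.1,"linear": [0,0,30],"twist": 0},
    {"gripper": 0.1,"linear": [0,0,38],"twist": 0},
    {"gripper": 0.1,"linear": [0,0,45],"twist": 0},
    {"gripper": 0.1,"linear": [0,0,45],"twist": 0},
  ],
)

```text
t: 6.33
tool_pos: [453.4, 370.3, 15.4]
orientation: [0.0, 1.0, -0.014, -0.0]
ft_force: [0.3, 0.3, 0.9]
width: 0.552
```

>>> jog_arm(
  deltas=[
    {"gripper": -1,"linear": [0,0,0],"twist": 0},
    {"gripper": -1,"linear": [0,0,0],"twist": 0},
    {"gripper": -1,"linear": [0,0,0],"twist": 0},
    {"gripper": -1,"linear": [0,0,0],"twist": 0},
    {"gripper": -1,"linear": [0,0,0],"twist": 0},
    {"gripper": -1,"linear": [0,0,0],"twist": 0},
    {"gripper": -1,"linear": [0,0,0],"twist": 0},
    {"gripper": -1,"linear": [0,0,0],"twist": 0},
    {"gripper": -1,"linear": [0,0,0],"twist": 0},
  ],
)

```text
t: 7.08
tool_pos: [453.6, 370.3, 15.8]
orientation: [-0.0, 1.0, -0.014, 0.0]
ft_force: [-1.8, -1.1, 5.5]
width: 0.158
```

Gripped at 0.158, which is 13.9 mm and matches the 14 mm rib. Lifting now.

>>> jog_arm(
  deltas=[
    {"gripper": -1,"linear": [0,0,0],"twist": 0},
    {"gripper": -1,"linear": [0,0,-20],"twist": 0},
    {"gripper": -1,"linear": [0,0,-50],"twist": 0},
    {"gripper": -1,"linear": [0,0,-80],"twist": 0},
    {"gripper": -1,"linear": [0,0,-100],"twist": 0},
    {"gripper": -1,"linear": [0,0,-100],"twist": 0},
    {"gripper": -1,"linear": [0,0,-100],"twist": 0},
  ],
)

```text
t: 7.67
tool_pos: [453.9, 370.7, 115.9]
orientation: [-0.001, 1.0, -0.014, 0.001]
ft_force: [-0.0, -0.3, -1.8]
width: 0.157
```

Run:
```python
from h import *
np.set_printoptions(precision=2,suppress=True)
c=optics.get_calibration("wrist"); w=optics.get_image("wrist"); o=sensors.get_obs(); print(o["tool_pos"],o["width"],o["ft_force"])
cv2.imwrite("pics/w2.png",w[:,:,::-1])
for k in blobs(w,800):
    x,y,W,H=cv2.boundingRect(k); P=cast(k,c,110); m=cv2.minAreaRect(P.astype(np.float32)); print((x,y,W,H),m,P.min(0),P.max(0))
delta(451.3,-42.9,116,.2423)
```

```text
[452.82 369.96 114.61] 0.15833181521930867 [ 0.96  0.12 -1.49]
(35, 294, 95, 22) ((411.3096923828125, 503.6940612792969), (62.470848083496094, 15.603729248046875), 88.462646484375) [402.75 472.48] [419.4  534.99]
(270, 230, 24, 55) ((441.1954345703125, 371.0494689941406), (14.866469383239746, 36.8441162109375), 88.4559326171875) [422.6  363.47] [459.75 378.98]
(210, 144, 144, 87) ((485.6571350097656, 369.8260192871094), (83.12724304199219, 52.117889404296875), 88.43644714355469) [459.37 327.8 ] [512.69 410.9 ]
(466, 87, 88, 143) ((500.0689392089844, 233.7700653076172), (86.77877044677734, 38.082767486572266), 29.634897232055664) [456.3  205.99] [539.17 264.65]
(223, 9, 39, 42) ((571.4808349609375, 388.50262451171875), (9.791780471801758, 21.6914005279541), 39.72430419921875) [561.72 378.09] [580.94 398.6 ]
(407, 0, 40, 38) ((573.8724975585938, 292.2034606933594), (19.305377960205078, 17.248762130737305), 88.41934204101562) [565.23 282.34] [582.71 301.86]
lin [  9.7 412.7  -1.4] twist -0.27 from [452.8 370.  114.6] -0.0272
```

View pics/w2.png

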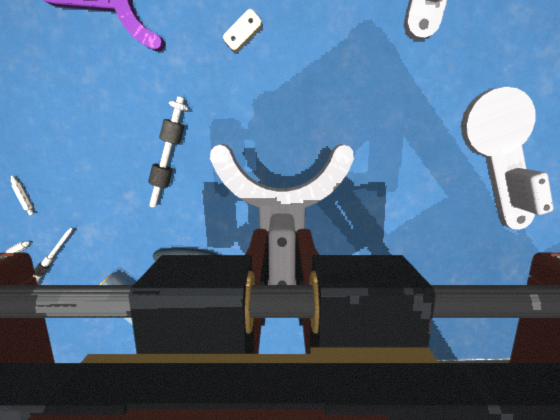

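The leaf is held level with its hollow at rows 145–205, weight about 1.5 N. I'll carry it to a point 70 mm in front of the nose, in line with the block.

>>> jog_arm(
  deltas=[
    {"gripper": -1,"linear": [0,25,0],"twist": 0},
    {"gripper": -1,"linear": [3,60,0],"twist": -0.04},
    {"gripper": -1,"linear": [4,100,0],"twist": -0.1},
    {"gripper": -1,"linear": [5,140,0],"twist": -0.15},
    {"gripper": -1,"linear": [6,180,0],"twist": -0.2},
    {"gripper": -1,"linear": [7,220,0],"twist": -0.25},
    {"gripper": -1,"linear": [8,260,0],"twist": -0.27},
    {"gripper": -1,"linear": [9,300,0],"twist": -0.27},
    {"gripper": -1,"linear": [10,335,0],"twist": -0.27},
    {"gripper": -1,"linear": [10,365,0],"twist": -0.27},
  ],
)

```text
t: 8.55
tool_pos: [451.6, 3.1, 113.6]
orientation: [-0.0, 0.993, 0.121, -0.002]
ft_force: [1.1, -0.2, -1.1]
width: 0.156
```

```bash
python3 -c "
from h import *
delta(451.3,-42.9,60,.2423)"
```

```text
lin [-11.3  44.6  53.6] twist -0.0 from [451.6   3.1 113.6] 0.242
```

>>> jog_arm(
  deltas=[
    {"gripper": -1,"linear": [-6,22,0],"twist": 0},
    {"gripper": -1,"linear": [-11,45,10],"twist": 0},
    {"gripper": -1,"linear": [-11,45,35],"twist": 0},
    {"gripper": -1,"linear": [-11,45,55],"twist": 0},
    {"gripper": -1,"linear": [-11,45,55],"twist": 0},
    {"gripper": -1,"linear": [-11,45,55],"twist": 0},
  ],
)

```text
t: 9.05
tool_pos: [451.0, -40.6, 58.5]
orientation: [-0.001, 0.993, 0.121, -0.003]
ft_force: [-0.1, -0.2, -1.5]
width: 0.154
```

Run:
```python
from h import *
np.set_printoptions(precision=2,suppress=True)
c=optics.get_calibration("wrist"); w=optics.get_image("wrist"); o=sensors.get_obs(); print(o["tool_pos"],o["width"],o["ft_force"])
cv2.imwrite("pics/w3.png",w[:,:,::-1])
for k in blobs(w,800):
    x,y,W,H=cv2.boundingRect(k); 
    for z in (22,55): P=cast(k,c,z); m=cv2.minAreaRect(P.astype(np.float32)); print((x,y,W,H),z,np.round(m[0]),np.round(m[1]),m[2])
    P=cast(k,c,22)
    if 540<P[:,0].mean()<660 and abs(P[:,1].mean())<60:
        try: print("block",block(P,np.array([579.4,-11.2]),.2423))
        except Exception as e: print(e)
delta(451.3,-42.9,16,.2423)
```

```text
[452.37 -40.76  59.59] 0.15997623395145044 [-0.61  0.28 -1.51]
(428, 317, 91, 46) 22 [ 392. -212.] [42. 68.] 14.008325576782227
(428, 317, 91, 46) 55 [ 412. -182.] [35. 57.] 14.008357048034668
(434, 302, 102, 11) 22 [ 422. -210.] [ 9. 78.] 13.971724510192871
(434, 302, 102, 11) 55 [ 438. -180.] [ 7. 66.] 13.972253799438477
(33, 297, 86, 16) 22 [348.  98.] [13. 67.] 13.977533340454102
(33, 297, 86, 16) 55 [375.  79.] [11. 57.] 13.97753620147705
(270, 230, 24, 55) 22 [425. -47.] [43. 17.] 13.960575103759766
(270, 230, 24, 55) 55 [440. -44.] [36. 15.] 13.961271286010742
(210, 144, 144, 87) 22 [476. -35.] [61. 97.] 13.892495155334473
(210, 144, 144, 87) 55 [482. -33.] [51. 82.] 13.892497062683105
(0, 1, 52, 200) 22 [486. 144.] [124.  28.] 9.627756118774414
(0, 1, 52, 200) 55 [491. 117.] [104.  24.] 9.627753257751465
(406, 0, 154, 285) 22 [ 529. -191.] [108. 197.] 89.81067657470703
(406, 0, 154, 285) 55 [ 527. -164.] [ 91. 165.] 89.81067657470703
(350, 0, 138, 255) 22 [ 530. -109.] [ 37. 175.] 89.93062591552734
(350, 0, 138, 255) 55 [528. -95.] [ 31. 147.] 89.9306411743164
(239, 0, 99, 70) 22 [570. -15.] [38. 60.] 13.83631420135498
(239, 0, 99, 70) 55 [562. -17.] [32. 50.] 13.836309432983398
block (array([578.86, -14.25]), np.float64(1.1329750272460708), np.float64(27.638325492693724), array([-0.81, 34.4 ]), array([  0.81, -16.62]), np.float64(32.95099055378829))
lin [-1.5  1.8 43.6] twist 0.001 from [452.4 -40.8  59.6] 0.2429
```

View pics/w3.png

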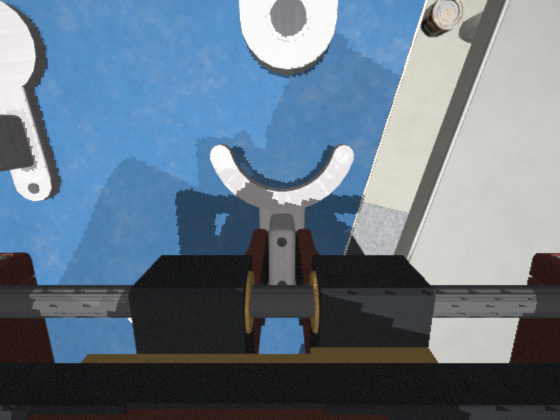

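The block nose shows at (289,~70) and the held leaf's hollow is centred at column 282, so it needs a few mm more towards tool +y. I'll lower, then measure the relative offset close by.

>>> jog_arm(
  deltas=[
    {"gripper": -1,"linear": [-1,3,20],"twist": 0},
    {"gripper": -1,"linear": [-1,3,35],"twist": 0},
    {"gripper": -1,"linear": [-1,3,41],"twist": 0},
    {"gripper": -1,"linear": [-1,3,44],"twist": 0},
    {"gripper": -1,"linear": [-1,3,44],"twist": 0},
    {"gripper": -1,"linear": [-1,3,44],"twist": 0},
  ],
)

```text
t: 9.6
tool_pos: [453.9, -44.2, 17.1]
orientation: [0.0, 0.993, 0.121, 0.0]
ft_force: [-0.4, 0.8, 0.1]
width: 0.163
```

```bash
cat >> h.py <<'E'
def rel(name):
    """nose and hollow seen by the wrist camera: lateral and axial offsets in the tool frame"""
    c=optics.get_calibration("wrist"); w=optics.get_image("wrist"); o=sensors.get_obs(); print(o["t"],o["tool_pos"],o["width"],o["ft_force"])
    cv2.imwrite(f"pics/{name}.png",w[:,:,::-1])
    th=2*np.arctan2(o["orientation"][2],o["orientation"][1]); R=np.array([[np.cos(th),np.sin(th)],[np.sin(th),-np.cos(th)]])
    g=cv2.cvtColor(w,cv2.COLOR_RGB2HSV); m=((g[...,1]<60)&(g[...,2]>150)).astype(np.uint8)
    for k in cv2.findContours(m,cv2.RETR_EXTERNAL,cv2.CHAIN_APPROX_NONE)[0]:
        x,y,W,H=cv2.boundingRect(k); k=k.reshape(-1,2); k=k[k[:,1]>3]
        if W<60 or H<30 or not 180<x+W/2<380: continue
        for z in (10,22):
            q=(cast(k,c,z)-o["tool_pos"][:2])@R.T
            if z==10:
                t=np.array([62,0.]); 
                for _ in range(5):
                    r=np.hypot(*(q-t).T); s=(q[:,0]<t[0]-3)&(abs(r-31)<5); u=(q[:,0]<t[0]-3)&(abs(r-43)<4)&(abs(q[:,1])>17)
                    if s.sum()<10: break
                    t=least_squares(lambda v:np.r_[np.hypot(*(q[s]-v).T)-31,np.hypot(*(q[u]-v).T)-43],t,loss="soft_l1").x
                print((x,y,W,H),"as leaf",t,s.sum(),u.sum(),"y range",q[:,1].min(),q[:,1].max())
            else:
                b=q[q[:,0]<q[:,0].min()+25]; print((x,y,W,H),"as nose",circ(b,30.),circ(b),"y range",q[:,1].min(),q[:,1].max())
E
python3 - <<'E'
from h import *
np.set_printoptions(precision=2,suppress=True)
rel("w4")
E
```

```text
9.65 [454.07 -44.33  17.24] 0.1564797972618763 [ 0.56  0.43 -1.76]
(210, 144, 144, 64) as leaf [60.35 -0.12] 182 125 y range -41.85095328766638 41.82803076455579
(210, 144, 144, 64) as nose [56.27  3.76] [85.29  1.32 55.1 ] y range -39.03748883915654 38.995271945338594
(221, 0, 121, 59) as leaf [62.  0.] 0 0 y range -31.025213553653202 30.467941626537012
(221, 0, 121, 59) as nose [91.26 -1.36] [111.39  -0.2   15.1 ] y range -28.94221380029784 28.4017026251812
```

Laterally aligned (nose −0.2, leaf −0.1). I'll lower the last bit and advance 40 mm along the bench.

>>> jog_arm(
  deltas=[
    {"gripper": -1,"linear": [0,0,1],"twist": 0},
    {"gripper": -1,"linear": [0,0,2],"twist": 0},
    {"gripper": -1,"linear": [0,0,2],"twist": 0},
  ],
)

```text
t: 9.9
tool_pos: [454.1, -44.4, 15.8]
orientation: [0.0, 0.993, 0.121, 0.001]
ft_force: [-1.7, 0.3, 11.8]
width: 0.159
```

>>> jog_arm(
  deltas=[
    {"gripper": -1,"linear": [8,0,0],"twist": 0},
    {"gripper": -1,"linear": [18,0,0],"twist": 0},
    {"gripper": -1,"linear": [28,0,0],"twist": 0},
    {"gripper": -1,"linear": [36,0,0],"twist": 0},
    {"gripper": -1,"linear": [40,0,0],"twist": 0},
    {"gripper": -1,"linear": [40,0,0],"twist": 0},
    {"gripper": -1,"linear": [40,0,0],"twist": 0},
  ],
)

```text
t: 10.48
tool_pos: [491.9, -34.6, 15.7]
orientation: [0.0, 0.993, 0.121, -0.0]
ft_force: [-3.6, -0.2, 11.8]
width: 0.162
```

Run:
```python
from h import *
np.set_printoptions(precision=2,suppress=True)
rel("w5")
```

```text
10.5333 [491.91 -34.64  15.71] 0.1576341502105355 [-4.12 -0.09 12.24]
(210, 145, 144, 63) as leaf [60.55 -0.03] 184 122 y range -41.40606656425569 41.61550857658
(210, 145, 144, 63) as nose [56.51  3.67] [82.14  1.52 52.31] y range -38.585920977092535 38.786495189129326
(220, 0, 124, 138) as leaf [62.  0.] 0 0 y range -31.87494031354597 32.00284089189533
(220, 0, 124, 138) as nose [92.34 -0.08] [91.63 -0.07 29.44] y range -29.703335148628916 29.827916370246072
```

View pics/w5.png

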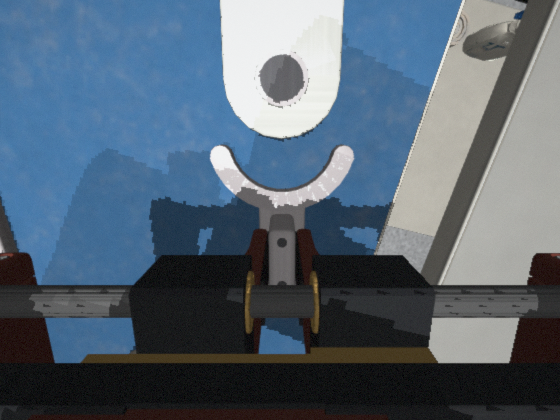

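Nose and hollow are in line (0.0 lateral), with a gap of about 31 mm. I'll push in gently.

>>> jog_arm(
  deltas=[
    {"gripper": -1,"linear": [6,0,0],"twist": 0},
    {"gripper": -1,"linear": [14,0,0],"twist": 0},
    {"gripper": -1,"linear": [20,0,0],"twist": 0},
    {"gripper": -1,"linear": [24,0,0],"twist": 0},
    {"gripper": -1,"linear": [26,0,0],"twist": 0},
    {"gripper": -1,"linear": [28,0,0],"twist": 0},
    {"gripper": -1,"linear": [28,0,0],"twist": 0},
  ],
)

```text
t: 11.12
tool_pos: [517.8, -28.1, 15.7]
orientation: [-0.0, 0.993, 0.121, -0.001]
ft_force: [-5.9, -1.4, 14.4]
width: 0.155
```

>>> jog_arm(
  deltas=[
    {"gripper": -1,"linear": [1,0,0],"twist": 0},
    {"gripper": -1,"linear": [2,0,0],"twist": 0},
    {"gripper": -1,"linear": [2,0,0],"twist": 0},
  ],
)

```text
t: 11.37
tool_pos: [519.4, -27.6, 15.7]
orientation: [-0.0, 0.993, 0.121, -0.001]
ft_force: [-7.5, -0.6, 15.1]
width: 0.162
```

>>> jog_arm(
  deltas=[
    {"gripper": -1,"linear": [1,0,0],"twist": 0},
    {"gripper": -1,"linear": [1,0,0],"twist": 0},
  ],
)

```text
t: 11.53
tool_pos: [520.3, -27.4, 15.7]
orientation: [-0.0, 0.993, 0.121, -0.001]
ft_force: [-7.3, -1.3, 15.0]
width: 0.159
```

>>> jog_arm(
  deltas=[
    {"gripper": -1,"linear": [1,0,0],"twist": 0},
    {"gripper": -1,"linear": [1,0,0],"twist": 0},
  ],
)

```text
t: 11.7
tool_pos: [521.3, -27.2, 15.7]
orientation: [-0.0, 0.993, 0.121, -0.001]
ft_force: [-7.9, -3.0, 14.5]
width: 0.154
```

>>> jog_arm(
  deltas=[
    {"gripper": -1,"linear": [1,0,0],"twist": 0},
    {"gripper": -1,"linear": [1,0,0],"twist": 0},
  ],
)

```text
t: 11.87
tool_pos: [522.2, -26.9, 15.7]
orientation: [-0.0, 0.993, 0.121, -0.001]
ft_force: [-7.0, -1.6, 15.0]
width: 0.163
```

>>> jog_arm(
  deltas=[
    {"gripper": -1,"linear": [1,0,0],"twist": 0},
    {"gripper": -1,"linear": [1,0,0],"twist": 0},
  ],
)

```text
t: 12.03
tool_pos: [522.3, -26.9, 15.7]
orientation: [-0.0, 0.993, 0.122, -0.002]
ft_force: [-9.2, -3.5, 17.0]
width: 0.161
```

It has stopped advancing and the force is rising. One more mm to confirm, then a look.

>>> jog_arm(
  deltas=[
    {"gripper": -1,"linear": [1,0,0],"twist": 0},
    {"gripper": -1,"linear": [1,0,0],"twist": 0},
  ],
)

```text
t: 12.2
tool_pos: [522.3, -26.9, 15.7]
orientation: [0.0, 0.993, 0.122, -0.003]
ft_force: [-12.1, -5.6, 20.5]
width: 0.157
```

Run:
```python
from h import *
np.set_printoptions(precision=2,suppress=True)
rel("w6")
im=cv2.imread("pics/w6.png")[40:290,180:390]; cv2.imwrite("pics/w6c.png",cv2.resize(im,None,fx=2.4,fy=2.4,interpolation=cv2.INTER_CUBIC))
```

```text
12.25 [522.31 -26.88  15.69] 0.16290176046370197 [-11.6   -5.49  20.01]
(210, 0, 144, 206) as leaf [59.36 -0.39] 67 115 y range -41.342174800375076 41.53386345310405
(210, 0, 144, 206) as nose [55.3   4.56] [73.93  1.49 47.13] y range -38.51379665663534 38.709383394881264
```

View pics/w6c.png

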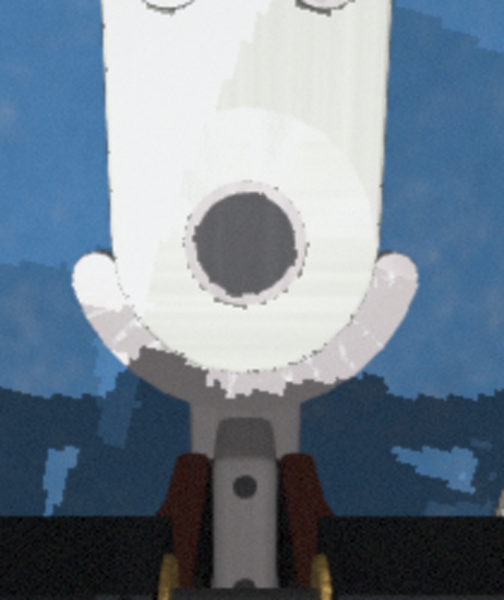

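The nose fills the hollow, with the arms even on both sides and no gap (crop: arms at (95,270) and (398,270)). Travel stopped while the force rose. Releasing.

>>> jog_arm(
  deltas=[
    {"gripper": 0.1,"linear": [0,0,0],"twist": 0},
    {"gripper": 0.1,"linear": [0,0,0],"twist": 0},
    {"gripper": 0.1,"linear": [0,0,0],"twist": 0},
    {"gripper": 0.1,"linear": [0,0,0],"twist": 0},
    {"gripper": 0.1,"linear": [0,0,0],"twist": 0},
    {"gripper": 0.1,"linear": [0,0,0],"twist": 0},
    {"gripper": 0.1,"linear": [0,0,0],"twist": 0},
  ],
)

```text
t: 12.83
tool_pos: [526.3, -26.2, 14.4]
orientation: [-0.0, 0.993, 0.121, -0.0]
ft_force: [0.7, -0.3, -0.2]
width: 0.546
```

>>> jog_arm(
  deltas=[
    {"gripper": 0.1,"linear": [0,0,-10],"twist": 0},
    {"gripper": 0.1,"linear": [0,0,-30],"twist": 0},
    {"gripper": 0.1,"linear": [0,0,-60],"twist": 0},
    {"gripper": 0.1,"linear": [0,0,-90],"twist": 0},
    {"gripper": 0.1,"linear": [-20,0,-120],"twist": 0},
    {"gripper": 0.1,"linear": [-50,0,-130],"twist": 0},
    {"gripper": 0.1,"linear": [-50,0,-130],"twist": 0},
    {"gripper": 0.1,"linear": [-50,0,-130],"twist": 0},
  ],
)

```text
t: 13.5
tool_pos: [477.0, -38.4, 145.8]
orientation: [0.0, 0.993, 0.121, 0.001]
ft_force: [0.3, -1.2, 0.1]
width: 0.55
```

Run:
```python
from h import *
np.set_printoptions(precision=2,suppress=True)
c=optics.get_calibration("wrist"); w=optics.get_image("wrist"); o=sensors.get_obs(); print(o["tool_pos"],o["width"],o["ft_force"])
a=.2423;R=np.array([[np.cos(a),-np.sin(a)],[np.sin(a),np.cos(a)]]).T
cv2.imwrite("pics/w7.png",w[:,:,::-1])
for u in blobs(w,800):
    P=(cast(u,c,10)-[579.4,-11.7])@R.T
    if abs(P[:,1]).max()<60: print(cv2.boundingRect(u),"block frame at z10",P.min(0),P.max(0))
    if P[:,0].min()<-80 and abs(P[:,1]).max()<60:
        s=P[(P[:,0]<-70)&(P[:,0]>-90)]; f=P[(P[:,0]<-48)&(P[:,0]>-90)]
        for S in(s[s[:,1]>0],s[s[:,1]<0]): print("side",np.polyfit(S[:,0],S[:,1],1),S[:,1].mean())
        print("tail end centre",circ(P[P[:,0]<-94],14.))
        for sg in(1,-1): q=P[(P[:,1]*sg>33)]; print("arm tip x",q[:,0].max(),"y",(q[:,1]*sg).max())
```

```text
[477.81 -38.39 145.22] 0.551511987941919 [-0.29 -0.04 -0.33]
(238, 0, 87, 192) block frame at z10 [-102.9  -42.5] [71.39 40.1 ]
side [ 0.03 14.4 ] 11.926307598031716
side [  0.02 -13.4 ] -14.620404994552539
tail end centre [-88.38  -1.76]
arm tip x -1.6764619782789847 y 40.10189989774437
arm tip x -1.6969888471443377 y 42.50338785754619
```

View pics/w7.png

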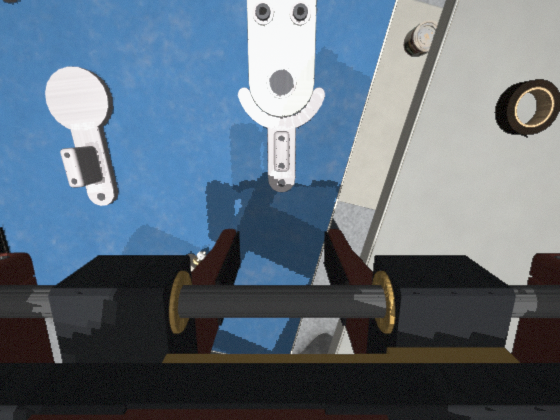

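The picture shows the leaf seated square on the nose and nothing touching it. Both arm tips are at the same x and the tail is in line. The round leaf is untouched, so I'm handing in.

```bash
python3 -c "
from rig import env; print(env.job_done())"
```

```text
the job is handed in; nothing more can be done
None
```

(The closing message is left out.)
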